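# Load two flanged pipe stubs on their tacking mandrels

## Robot

A 6-joint arm with a two-finger parallel gripper is mounted at the origin on the work surface; the furniture and walls round the work are solid. World frame = base frame: x ahead of the robot, y to its left, z up, the work surface at z = 0. Lengths are in m, angles in rad, forces in N, time in s.
With the tool pointing down it reaches from about 0.275 to 0.75 m from the base axis. Payload 10.2 kg.
Tool frame: the origin (TCP) lies on the centre line of the jaws, within the pads' length; the fingertips stand 19 mm ahead of it and the grasp point (between the pads) is the TCP; z points along the fingers, y is the line along which they close (so a half turn about z gives the same grasp; the last joint's range is limited). The gripper opens to 85 mm and grips with 20 to 120 N. Pads are 22 mm wide; open, the fingers measure 114 mm over their backs; the gripper's body (76 mm by 85 mm) begins 54 mm behind the grasp point. The pads swing forward as they close: fully open they stand 13 mm farther back than shut.
Start: joints at [0.936, 0.313, 1.498, -0, 1.331, -0.223], TCP at [0.21, 0.481, 0.218] pointing down, gripper open.
Joint ranges: [-2.94, 2.94], [-0.97, 2.17], [0.19, 2.56], [-1.23, 4.37], [0.02, 3.11], [-2.88, 2.88]. Speed limits (rad/s): [2.39, 2.39, 3.01, 3.14, 3.14, 3.14].

## Interface

Orientations are given as [roll, pitch, yaw] about the fixed x, y, z axes, in that order (R = Rz(yaw) Ry(pitch) Rx(roll)).
In Python, from workcell import ctrl gives the robot as it stands.
- The arm moves only by the shell command python3 -m inch 'ROWS' [OPENING] [FORCE]. ROWS is a JSON object of lists of equal length, an entry for each row: "travel": the shift along the tool's x, y, z in units of 30 mm (1.0 is 30 mm), a list of three; "spin": the turn about the tool's z in units of 6 degrees (1.0 is 6 degrees). A call has 1 to 12 rows; each row shifts and turns the commanded pose from where the row before left it, along the tool's axes as they then stand; what a row does not reach is not made up. A row lasts 1/8 s, in which the tool goes at most 62.5 mm and 10.7 degrees, less where a joint would pass 70% of its speed; a pose out of reach is approached as far as the arm can. A call is refused whole if a number of a shift passes 1 or a number of a turn 1, either way. A call with a gripper value outside its range is refused whole. OPENING is the closure, from -1 (fully open) to 1 (shut), set as the call begins (- or left out, the last holds). The fingers move at their own pace and stop on an object; FORCE is the grip in N (left out, the last holds). Time passes only in rows, so rows that do not move let the fingers close. It gives the time, the measured TCP pose, the force, the opening and the grip force at its end, in the units of the state.
- ctrl.sense(): the state, without advancing time (a new reading comes with each control period).
- ctrl.read_camera(name): name is "scene" or "top" or "wrist"; returns (picture, depth): 384x512x3 uint8, red, green, blue; 384x512 float32, m along the optical axis (not along the pixel's ray), 0 where there is no reading.
- ctrl.calibration(name): a dict with "fx", "fy", "cx", "cy" (pixels), "D" ([k1, k2, p1, p2, k3] as OpenCV has them; the pictures are not rectified), "origin" and "rotation" of the camera in the world; the wrist camera has in their place "mount" (4x4, takes a point from camera to tool coordinates, whose origin is the TCP and whose axes are the flange's). Camera axes: x right, y down, z forward; pixel columns grow to the right and rows downward; lengths in m; the calibration is good to about 2 mm. A picture is of the moment at which its call begins: read the wrist's pose just before it. calibration takes no time and is no camera call.
- ctrl.hand_in(): hands the job in; it is judged then, once.
The state is a dict: "clock": time; "joints": joint angles; "dq": joint speeds; "effort": joint torques, N m; "ee_pos": TCP position; "tool_rot": TCP orientation; "wrist_force": force on the tool from outside, world axes, zero at the start; "wrist_torque": the same for the moment, N m; "grip_width": opening from 0.0 (shut) to 1.0 (fully open); "grasp_force": force on a finger pad.
Only numpy, scipy, OpenCV 4.12 (cv2) and the standard library are available. Lean on these libraries where they do the work, as an engineer would, in place of code of your own. Each camera call takes 0.05 s, during which the arm holds its last target. There are 200 camera calls.

## Task

Fit up the two flanged pipe stubs for tack welding. On the thick aluminium mandrel set the large bored flange flat on the steel base plate and then stand the wide tube on that flange; on the slender mandrel do the same with the small bored flange and the narrow tube, so that all four parts sit squarely round their mandrels. The blank disc and the solid round bar belong to another job: leave them where they are.

Things in the scene. Friction and masses are not known exactly. Their poses are not given: they have to be found in the camera images.
- mandrel_thick: bolted-down fixture: square dark steel base plate 100 x 100 x 12 mm, at its centre an upright aluminium mandrel, 35 mm thick up to 34 mm above the table, then a cone narrowing to a 15 mm nose 56 mm above the table. Origin: centre of the plate's underside, on the mandrel axis, at table height; z up, x and y along the plate's sides. Stands left or right of the other fixture
- mandrel_slender: tacking fixture, bolted down: the same base plate 100 x 100 x 12 mm with a slender aluminium mandrel, 21 mm in diameter up to 34 mm above the table, then narrowing to a 9 mm wide nose 56 mm above the table. Origin and axes as for the thick one. The small flange and narrow tube go here
- flange_large: large flange: flat bright steel ring, 66 mm outside diameter, 40 mm bore, 14 mm thick, four small dark bolt holes, 0.24 kg. Its origin is the centre of its underside, z is its axis, up; it starts lying flat on the table at any of six places
- flange_small: small flange: flat bright steel ring, 54 mm outside diameter, 26 mm bore, 14 mm thick, four small dark bolt holes, 0.19 kg. Its origin is the centre of its underside, z is its axis, up; it starts lying flat on the table at any of six places
- tube_large: wide tube: dark steel pipe stub, 48 mm outside diameter, 40 mm bore, 50 mm long, standing on end, 0.22 kg. Its origin is the centre of its underside, z is its axis, up; it starts standing on the table at any of six places
- tube_small: narrow tube: dark steel pipe stub, 34 mm outside diameter, 26 mm bore, 45 mm long, standing on end, 0.14 kg. Its origin is the centre of its underside, z is its axis, up; it starts standing on the table at any of six places
- blank_disc: blank disc of another job: flat bright steel disc without a bore, 60 mm in diameter, 14 mm thick, four small bolt holes; to be left alone. Its origin is the centre of its underside, z is its axis, up; it starts lying flat on the table at any of six places
- round_bar: solid round bar of another job: dark steel, 40 mm in diameter, 48 mm long, standing on end, closed top; to be left alone. Its origin is the centre of its underside, z is its axis, up; it starts standing on the table at any of six places
Mind the look-alikes: they are no part of the job. What is shaped like the flange_large but blue or orange is not meant.

How it is judged:
At the end, for the whole second after the job is handed in: Both pairs seated on their own mandrel, flange flat on the base plate and tube on the flange: each within 7 mm of the mandrel axis, 2.5 mm of its seated height and 0.06 rad of upright, at rest. Blank disc and round bar within 20 mm of where they started (z of flange_large in the frame of mandrel_thick between 0.0105 and 0.0145 m and horizontal distance between each of flange_large, tube_large and mandrel_thick below 0.007 m and angle between the z axis of each of flange_large, tube_large and the z axis of mandrel_thick, either way round below 0.06 rad and linear speed of each of flange_large, tube_large, flange_small, tube_small below 0.01 m/s and z of tube_large in the frame of mandrel_thick between 0.0245 and 0.029 m and z of flange_small in the frame of mandrel_slender between 0.0105 and 0.0145 m and horizontal distance between each of flange_small, tube_small and mandrel_slender below 0.007 m and angle between the z axis of each of flange_small, tube_small and the z axis of mandrel_slender, either way round below 0.06 rad and z of tube_small in the frame of mandrel_slender between 0.0245 and 0.029 m and distance of each of blank_disc, round_bar from where it was at the start of the episode below 0.02 m); the robot touches nothing.
It fails at once if the blank disc is moved more than 20 mm (distance of blank_disc from where it was at the start of the episode above 0.02 m).
It fails at once if the round bar is moved more than 20 mm (distance of round_bar from where it was at the start of the episode above 0.02 m).
It also fails if it takes over 109 s, if anything falls off the work surface, if the arm or the gripper's body presses on something with over 40 N, if the wrist force passes 120 N, or if a joint passes its speed limit or range.

## Working session

There is one attempt and no reset: what is moved stays moved. The work goes in short steps, Python scripts to look and compute and a shell command to move; the robot and the scene stay as the last step left them, time stands still between calls to the robot, and variables do not carry over. Pictures are saved under pics/ and viewed, at most 14 in all, crops included, and the job is handed in when it is done.

```bash
ls; mkdir -p pics; cat > h.py <<'E'
import numpy as np,cv2
from workcell import ctrl
def shot(n,f=None):
    p,d=ctrl.read_camera(n)
    if f: cv2.imwrite('pics/'+f,p[:,:,::-1])
    return p,d
def world(n,d=None,pix=None,z=None):
    "pixels -> world, by depth map, or on plane z"
    c=ctrl.calibration(n);K=np.array([[c['fx'],0,c['cx']],[0,c['fy'],c['cy']],[0,0,1.]])
    pix=np.array(pix,float).reshape(-1,1,2)
    u=cv2.undistortPoints(pix,K,np.array(c['D']))[:,0]
    r=np.c_[u,np.ones(len(u))]
    R=np.array(c['rotation']);o=np.array(c['origin']);w=r@R.T
    if z is not None: return o+w*((z-o[2])/w[:,2])[:,None]
    dd=np.array([d[int(b),int(a)] for a,b in pix[:,0]])
    return o+w*dd[:,None]
E
python3 - <<'E'
from h import *
s=ctrl.sense();print(s)
for n in('top','scene','wrist'):
    p,d=shot(n,n+'0.png');np.save(n+'d.npy',d);print(n,ctrl.calibration(n))
p=cv2.imread('pics/top0.png');cv2.imwrite('pics/top0b.png',cv2.resize(p,(800,600),interpolation=cv2.INTER_CUBIC))
E
```

```text
pics
{'clock': 0.0, 'joints': array([ 9.35610214e-01,  3.13479688e-01,  1.49841391e+00,  7.16275022e-06,
        1.33099038e+00, -2.23427077e-01]), 'dq': array([ 1.70099697e-05, -2.29664164e-05, -1.53574086e-03, -8.69891442e-04,
       -1.16309229e-03, -2.53766931e-03]), 'effort': array([ 8.52113444e-04, -4.12248659e+01, -2.59754473e+01, -1.04156068e-04,
        3.93925875e-03,  3.51765060e-06]), 'ee_pos': array([0.20997966, 0.48089368, 0.21702861]), 'tool_rot': array([-3.14033496e+00, -2.92906438e-04,  2.72983173e+00]), 'wrist_force': array([-0.50972848,  0.40999393, -0.3701108 ]), 'wrist_torque': array([-0.02463635, -0.01895393,  0.01229327]), 'grasp_force': 0.0, 'grip_width': 1.0036187869365145}
top {'fx': 362.0648086486162, 'fy': 362.0648086486162, 'cx': 255.45454241569178, 'cy': 190.51467398365287, 'D': array([0.02969563, 0.        , 0.        , 0.        , 0.        ]), 'origin': array([ 0.14686463, -0.02138692,  1.17544475]), 'rotation': array([-2.92645567,  0.00555312, -1.49895959])}
scene {'fx': 373.3936893497818, 'fy': 373.3936893497818, 'cx': 251.27277389141614, 'cy': 190.85638871188553, 'D': array([-0.03359104,  0.        ,  0.        ,  0.        ,  0.        ]), 'origin': array([-0.24939793, -0.79467306,  0.79683121]), 'rotation': array([-2.20390642,  0.00730542, -0.72823765])}
wrist {'fx': 317.5848551489658, 'fy': 317.5848551489658, 'cx': 256.25819579803186, 'cy': 194.77133852081693, 'D': array([-0.08264088,  0.        ,  0.        ,  0.        ,  0.        ]), 'mount': array([[-1.16571535e-03, -9.59796540e-01, -2.80694215e-01,
         7.21014814e-02],
       [ 9.99999284e-01, -1.04322329e-03, -5.85806196e-04,
         4.59385335e-04],
       [ 2.69428019e-04, -2.80694697e-01,  9.59797069e-01,
        -1.57002751e-01],
       [ 0.00000000e+00,  0.00000000e+00,  0.00000000e+00,
         1.00000000e+00]])}
```

View pics/top0b.png

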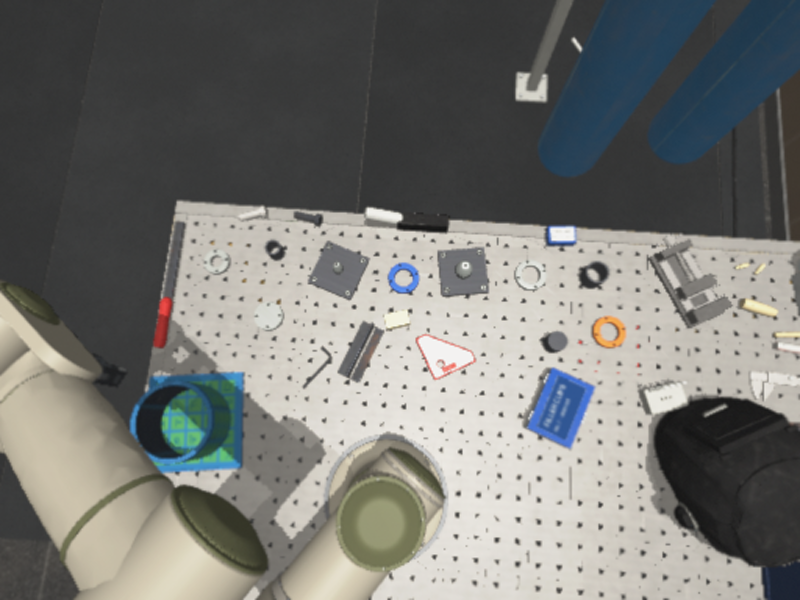

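View pics/scene0.png

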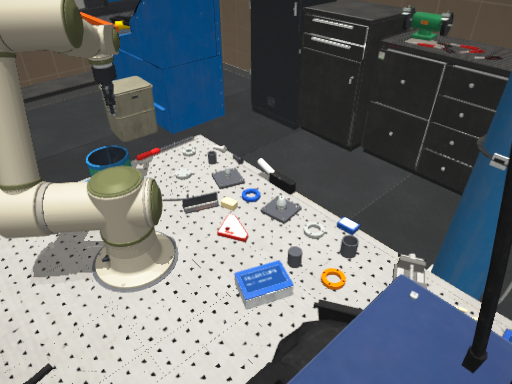

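The top picture (800x600 scale) shows two bright bored rings at (216,262) and (530,275), and a boreless disc at (268,317). The dark cylinders are at (275,250) hollow, (594,273) hollow and (555,342) closed. The slender fixture is at (338,269) and the thick one at (463,270). The blue ring (404,278) and orange ring (608,332) are look-alikes. Next I'll measure sizes and confirm in a crop.

```bash
sed -i "s/R=np.array(c\['rotation'\])/R=Rot.from_euler('xyz',c['rotation']).as_matrix()/; 1a from scipy.spatial.transform import Rotation as Rot" h.py
python3 - <<'E'
from h import *
d=np.load('topd.npy');k=512/800
for n,u,v,z in [('ringL',216,262,.014),('ringR',530,275,.014),('blank',268,317,.014),('tubeS',275,247,.045),('tubeL',596,271,.05),('bar',556,339,.048),('slender',338,267,.056),('thick',464,267,.056),('tri',445,357,0),('table',300,300,0)]:
    print(n,world('top',None,[[u*k,v*k]],z)[0].round(3),world('top',d,[[u*k,v*k]])[0].round(3))
p=cv2.imread('pics/top0.png')
a=p[145:235,120:270];b=p[145:235,265:415]
cv2.imwrite('pics/c1.png',cv2.resize(np.vstack([a,b]),None,fx=3.3,fy=3.3,interpolation=cv2.INTER_CUBIC))
E
```

```text
ringL [0.45  0.398 0.014] [ 0.454  0.404 -0.003]
ringR [ 0.468 -0.269  0.014] [ 0.473 -0.273 -0.003]
blank [0.339 0.273 0.014] [0.339 0.273 0.013]
tubeS [0.482 0.269 0.045] [0.495 0.279 0.003]
tubeL [ 0.476 -0.395  0.05 ] [ 0.49  -0.411  0.002]
bar [ 0.33  -0.316  0.048] [ 0.329 -0.315  0.052]
slender [0.446 0.132 0.056] [0.446 0.132 0.055]
thick [ 0.464 -0.125  0.056] [ 0.464 -0.125  0.056]
tri [ 0.284 -0.101  0.   ] [ 0.282 -0.099  0.015]
table [0.383 0.213 0.   ] [ 0.383  0.214 -0.003]
```

View pics/c1.png

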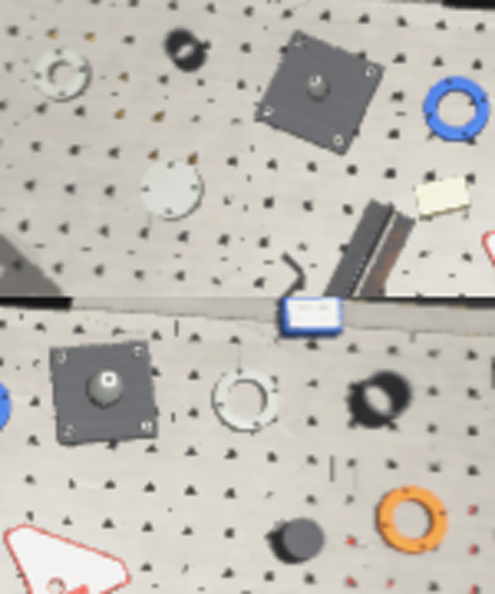

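Left ring (62,73 in the crop) has a bore about 0.48 of its outside diameter, so it is flange_small. Right ring (246,398) is larger with a bore ratio of about 0.6, so it is flange_large. Blank disc is at (171,188), and the closed bar is at (300,540). I'll spin to yaw π, then move above the small flange.

```bash
cat >> h.py <<'E'
def wpix(u,v,z):
    "wrist pixel -> world on plane z"
    s=ctrl.sense();c=ctrl.calibration('wrist');K=np.array([[c['fx'],0,c['cx']],[0,c['fy'],c['cy']],[0,0,1.]])
    r=cv2.undistortPoints(np.array([[[u,v]]],float),K,np.array(c['D']))[0,0]
    T=np.eye(4);T[:3,:3]=Rot.from_euler('xyz',s['tool_rot']).as_matrix();T[:3,3]=s['ee_pos'];T=T@c['mount']
    w=T[:3,:3]@np.r_[r,1];return T[:3,3]+w*(z-T[2,3])/w[2]
def look(f):
    s=ctrl.sense();print(s['ee_pos'].round(4),s['tool_rot'].round(3),s['clock'])
    return shot('wrist',f)
E
python3 -m inch '{"travel":[[0,0,0],[0,0,0],[0,0,0],[0,0,0],[-1,-0.4,0],[-1,-0.4,0],[-1,-0.4,0],[-1,-0.4,0],[-1,-0.4,0],[-1,-0.4,0],[-1,-0.3,0],[-1,-0.1,0]],"spin":[-0.98,-0.98,-0.98,-0.98,0,0,0,0,0,0,0,0]}' -1
python3 -m inch '{"travel":[[0,0,0.6],[0,0,0.6],[0,0,0.6],[0,0,0.6],[0,0,0.6],[0,0,0],[0,0,0]],"spin":[0,0,0,0,0,0,0]}'
python3 -c "
from h import *
look('w1.png')"
```

```text
clock: 1.65
ee_pos: [0.451, 0.3962, 0.2174]
tool_rot: [-3.141, -0.001, 3.14]
wrist_force: [0.8, -1.4, 0.5]
grip_width: 0.998
grasp_force: 0.0
clock: 2.52
ee_pos: [0.4503, 0.397, 0.1283]
tool_rot: [3.141, 0.001, 3.14]
wrist_force: [0.2, 0.3, -0.1]
grip_width: 1.001
grasp_force: 0.0
[0.4503 0.397  0.1283] [3.141e+00 1.000e-03 3.140e+00] 2.525
```

View pics/w1.png

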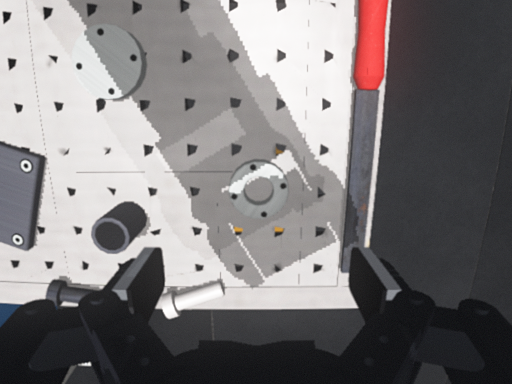

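The small flange is centred at about (259,188) and the narrow tube's top at about (111,234). The blank disc is at (109,63), and a red-handled tool on the right is clear of the work.

```bash
python3 -c "
from h import *
print(wpix(259,188,.014).round(4), wpix(231,188,.014).round(4), wpix(288,188,.014).round(4),wpix(111,234,.045).round(4),wpix(109,63,.014).round(4))
c=ctrl.calibration('wrist')"
```

```text
[0.4517 0.4001 0.014 ] [0.4517 0.3753 0.014 ] [0.4518 0.4258 0.014 ] [0.4827 0.2763 0.045 ] [0.3452 0.2773 0.014 ]
```

```bash
python3 -m inch '{"travel":[[-0.05,0.1,0.5],[0,0,0.6],[0,0,0.6],[0,0,0.6],[0,0,0.6],[0,0,0.4],[0,0,0.2],[0,0,0],[0,0,0]],"spin":[0,0,0,0,0,0,0,0,0]}'
python3 -m inch '{"travel":[[0,0,0],[0,0,0],[0,0,0],[0,0,0],[0,0,0],[0,0,0],[0,0,0],[0,0,0]],"spin":[0,0,0,0,0,0,0,0]}' 1 50
python3 -m inch '{"travel":[[0,0,-0.5],[0,0,-0.8],[0,0,-0.8],[0,0,-0.8],[0,0,-0.8],[0,0,0],[0,0,0]],"spin":[0,0,0,0,0,0,0]}'
python3 -c "
from h import *
look('w2.png')"
```

```text
clock: 3.7
ee_pos: [0.4519, 0.4, 0.0232]
tool_rot: [3.141, 0.001, 3.14]
wrist_force: [-0.2, 0.0, -0.2]
grip_width: 0.999
grasp_force: 0.0
clock: 4.7
ee_pos: [0.4515, 0.3998, 0.0226]
tool_rot: [-3.142, 0.0, 3.14]
wrist_force: [-0.2, -0.2, -0.0]
grip_width: -0.002
grasp_force: 0.0
clock: 5.58
ee_pos: [0.4513, 0.3996, 0.1331]
tool_rot: [-3.141, -0.001, 3.14]
wrist_force: [0.3, 0.6, -0.4]
grip_width: 0.001
grasp_force: 0.0
[0.4513 0.3996 0.1331] [-3.141e+00 -1.000e-03  3.140e+00] 5.575
```

View pics/w2.png

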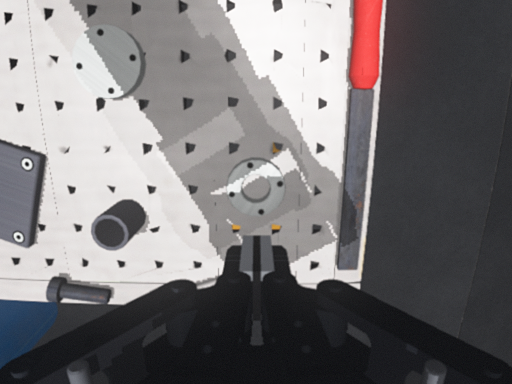

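The flange stayed at (256,186). Open pads stand back, so the jaws closed over its top. I'll go lower with a partial opening.

```bash
python3 -c "
from h import *
print(wpix(256,186,.014).round(4))"
python3 -m inch '{"travel":[[0,0,0],[0,0,0.4],[0,0,0.6],[0,0,0.6],[0,0,0.6],[0,0,0.6],[0,0,0.6],[0,0,0.3],[0,0,0.17],[0,0,0],[0,0,0]],"spin":[0,0,0,0,0,0,0,0,0,0,0]}' -0.6
python3 -m inch '{"travel":[[0,0,0],[0,0,0],[0,0,0],[0,0,0],[0,0,0],[0,0,0]],"spin":[0,0,0,0,0,0]}' 1 50
```

```text
[0.4515 0.3998 0.014 ]
clock: 7.0
ee_pos: [0.4518, 0.4, 0.018]
tool_rot: [3.141, 0.001, 3.14]
wrist_force: [0.5, -0.5, -0.1]
grip_width: 0.803
grasp_force: 0.0
clock: 7.75
ee_pos: [0.4515, 0.3998, 0.0175]
tool_rot: [-3.142, -0.0, 3.14]
wrist_force: [-0.6, -0.2, -0.2]
grip_width: 0.001
grasp_force: 0.0
```

```bash
python3 -c "
from h import *
p,d=look('w3.png')
c=ctrl.calibration('wrist');M=c['mount']
for q in ([0,0,.019],[0,0,0],[0,0,-.02]):
    w=np.linalg.inv(M)@np.r_[q,1];print(q,c['fx']*w[0]/w[2]+c['cx'],c['fy']*w[1]/w[2]+c['cy'],w[2])
print(d[150:300:10,256].round(3))"
```

```text
[0.4515 0.3998 0.0175] [-3.142 -0.     3.14 ] 7.75
[0, 0, 0.019] 255.25718640696442 227.66226348132722 0.18909527996810122
[0, 0, 0] 255.14422633595058 241.0829197395634 0.17085864931668368
[0, 0, -0.02] 254.99597292307135 258.6967373965831 0.15166219599940206
[0.175 0.175 0.18  0.181 0.181 0.168 0.168 0.187 0.188 0.145 0.135 0.127
 0.119 0.119 0.12 ]
```

View pics/w3.png

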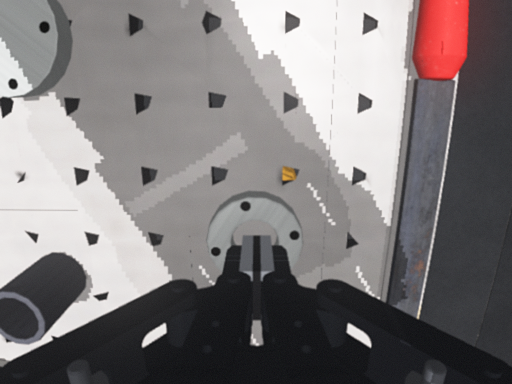

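The picture and depth put the closed fingertips at row 235, about 16 mm behind the reported TCP. That is some 33 mm above the table, not 19 mm ahead of the TCP as stated. This explains both misses. I'll trust the camera, open, step lower and look.

```bash
python3 -m inch '{"travel":[[0,0,0],[0,0,0],[0,0,0],[0,0,0],[0,0,0.3],[0,0,0.3],[0,0,0],[0,0,0]],"spin":[0,0,0,0,0,0,0,0]}' -0.6
python3 -c "
from h import *
p,d=look('w4.png');c=ctrl.calibration('wrist');M=c['mount']
v,u=np.mgrid[180:384:6,100:420:10]
zc=d[v,u];P=np.stack([(u-c['cx'])/c['fx']*zc,(v-c['cy'])/c['fy']*zc,zc],-1)@M[:3,:3].T+M[:3,3]
m=(abs(P[...,0]-.0115)<.003)&(P[...,2]<0)&(zc>0)
Q=P[m];i=np.argsort(-Q[:,2])[:12];print(Q[i].round(4))
print('front',np.sort(P[(zc>0)&(P[...,0]<.02)&(P[...,2]<.005)][:,2])[-8:].round(4))"
```

```text
clock: 8.8
ee_pos: [0.4516, 0.3998, -0.0005]
tool_rot: [3.142, 0.0, 3.14]
wrist_force: [-0.5, -0.6, -0.2]
grip_width: 0.801
grasp_force: 0.0
[ 0.4516  0.3998 -0.0005] [3.142 0.    3.14 ] 8.8
[[ 0.0143  0.0288 -0.    ]
 [ 0.0111 -0.0766 -0.    ]
 [ 0.0109  0.0607 -0.0001]
 [ 0.011   0.0237 -0.0001]
 [ 0.0143  0.0551 -0.0001]
 [ 0.0111 -0.0291 -0.0002]
 [ 0.0111 -0.0554 -0.0002]
 [ 0.0144  0.0393 -0.0002]
 [ 0.011   0.0553 -0.0002]
 [ 0.0144  0.034  -0.0003]
 [ 0.0144  0.0603 -0.0003]
 [ 0.0112 -0.0818 -0.0003]]
front [0.0013 0.0014 0.0014 0.0016 0.0017 0.0033 0.0045 0.0045]
```

View pics/w4.png

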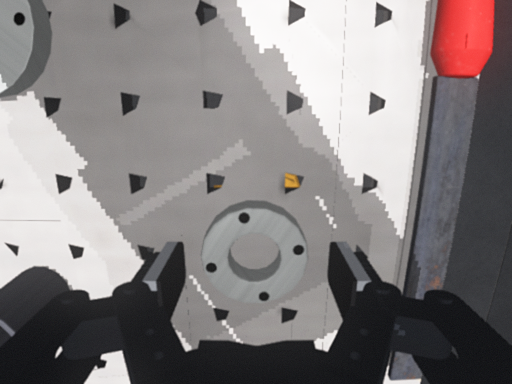

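The open tips are now at about z = 0.022 and straddle the flange, centred at (255,252). I'll go 15 mm lower and close.

```bash
python3 -m inch '{"travel":[[0,0,0.25],[0,0,0.24],[0,0,0],[0,0,0]],"spin":[0,0,0,0]}'
python3 -m inch '{"travel":[[0,0,0],[0,0,0],[0,0,0],[0,0,0],[0,0,0]],"spin":[0,0,0,0,0]}' 1 50
```

```text
clock: 9.35
ee_pos: [0.4516, 0.3998, -0.0152]
tool_rot: [3.142, 0.0, 3.14]
wrist_force: [0.1, -0.1, 1.3]
grip_width: 0.802
grasp_force: 0.0
clock: 9.98
ee_pos: [0.4518, 0.3999, -0.0143]
tool_rot: [3.141, 0.001, 3.14]
wrist_force: [-2.2, -1.0, 6.3]
grip_width: 0.611
grasp_force: 51.2
```

```bash
python3 -m inch '{"travel":[[0,0,-0.4],[0,0,-0.9],[0,0,-1],[0,0,-1],[0,-0.8,-0.9],[0,-1,0],[0,-1,0],[0,-1,0],[0,-1,0],[0,-1,0],[0,-0.6,0],[0,-0.3,0]],"spin":[0,0,0,0,0,0,0,0,0,0,0,0]}'
python3 -m inch '{"travel":[[0,0,0],[0,0,0],[0,0,0]],"spin":[0,0,0]}'
python3 -c "
from h import *
look('w5.png')"
```

```text
clock: 11.48
ee_pos: [0.4514, 0.1983, 0.1111]
tool_rot: [3.141, 0.0, 3.14]
wrist_force: [-0.6, -0.3, -0.9]
grip_width: 0.613
grasp_force: 52.9
clock: 11.85
ee_pos: [0.4512, 0.1993, 0.1107]
tool_rot: [3.142, -0.0, 3.141]
wrist_force: [0.5, -0.7, -1.1]
grip_width: 0.611
grasp_force: 52.9
[0.4512 0.1993 0.1107] [ 3.142 -0.     3.141] 11.85
```

View pics/w5.png

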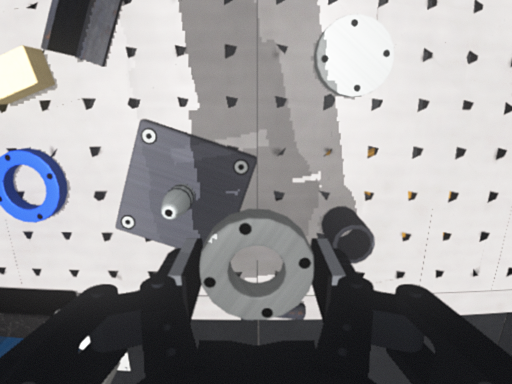

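The slender nose is at (169,211) and the opposite plate bolts are at (241,167) and (127,222). The held flange's top is centred at about (257,264), and the narrow tube's rim at about (355,242).

```bash
python3 -c "
from h import *
print('nose',wpix(169,211,.056),'plate',(wpix(241,167,.012)+wpix(127,222,.012))/2)
z=ctrl.sense()['ee_pos'][2]+.0283
print('flange',wpix(257,264,z),wpix(199,264,z),wpix(314,264,z))
print('tube',wpix(354,242,.045))"
```

```text
nose [0.45318982 0.13789466 0.056     ] plate [0.45459664 0.13711581 0.012     ]
flange [0.44967653 0.20019675 0.13906403] [0.44972698 0.17385307 0.13906403] [0.44981978 0.22608819 0.13906403]
tube [0.48262791 0.27524361 0.045     ]
```

```bash
python3 -m inch '{"travel":[[-0.13,-0.6,0],[0,-0.9,0],[0,-0.58,0],[0,0,0.5],[0,0,0.5],[0,0,0.5],[0,0,0.4],[0,0,0.2],[0,0,0],[0,0,0]],"spin":[0,0,0,0,0,0,0,0,0,0]}'
python3 -c "
from h import *
look('w6.png')"
```

```text
clock: 13.15
ee_pos: [0.4554, 0.1364, 0.0482]
tool_rot: [3.142, 0.001, 3.14]
wrist_force: [-0.0, 0.1, -1.6]
grip_width: 0.614
grasp_force: 52.9
[0.4554 0.1364 0.0482] [3.142e+00 1.000e-03 3.140e+00] 13.15
```

View pics/w6.png

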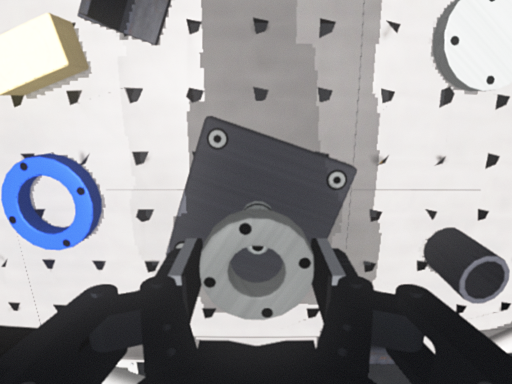

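```bash
python3 -c "
from h import *
z=ctrl.sense()['ee_pos'][2]+.0283
print('nose',wpix(258,247,.056),'flange',wpix(257,264,z), 'tube',wpix(483,279,.045))"
python3 -m inch '{"travel":[[0,0,0.25],[0,0,0.25],[0,0,0.25],[0,0,0],[0,0,0]],"spin":[0,0,0,0,0]}'
python3 -m inch '{"travel":[[0,0,0.25],[0,0,0.25],[0,0,0.25],[0,0,0],[0,0,0]],"spin":[0,0,0,0,0]}'
```

```text
nose [0.45522504 0.13792049 0.056     ] flange [0.45381946 0.13736462 0.07651901] tube [0.4838224  0.27411281 0.045     ]
clock: 13.82
ee_pos: [0.4552, 0.1364, 0.0254]
tool_rot: [-3.142, 0.0, 3.14]
wrist_force: [-0.5, 0.3, -2.1]
grip_width: 0.608
grasp_force: 52.9
clock: 14.45
ee_pos: [0.4543, 0.1364, 0.0023]
tool_rot: [-3.141, -0.002, 3.14]
wrist_force: [-6.0, 0.1, -5.8]
grip_width: 0.608
grasp_force: 53.0
```

```bash
python3 -m inch '{"travel":[[0.03,0,0.06],[0,0,0.06],[0,0,0],[0,0,0]],"spin":[0,0,0,0]}'
python3 -m inch '{"travel":[[0,0,0],[0,0,0],[0,0,0],[0,0,0]],"spin":[0,0,0,0]}' -0.5
python3 -m inch '{"travel":[[0,0,-0.5],[0,0,-0.9],[0,0,-1],[0,0,-1],[0,0,-0.6],[0,0,0],[0,0,0]],"spin":[0,0,0,0,0,0,0]}'
python3 -c "
from h import *
p,d=look('w7.png')"
```

```text
clock: 14.95
ee_pos: [0.4543, 0.1364, -0.0007]
tool_rot: [3.142, 0.0, 3.14]
wrist_force: [-4.8, 0.3, -0.4]
grip_width: 0.61
grasp_force: 53.4
clock: 15.45
ee_pos: [0.4544, 0.1364, -0.0007]
tool_rot: [3.142, 0.001, 3.14]
wrist_force: [0.0, -0.3, -0.3]
grip_width: 0.749
grasp_force: 0.0
clock: 16.32
ee_pos: [0.4538, 0.1364, 0.1188]
tool_rot: [-3.142, -0.001, 3.14]
wrist_force: [0.4, 0.3, 0.6]
grip_width: 0.745
grasp_force: 0.0
[0.4538 0.1364 0.1188] [-3.142e+00 -1.000e-03  3.140e+00] 16.325
```

View pics/w7.png

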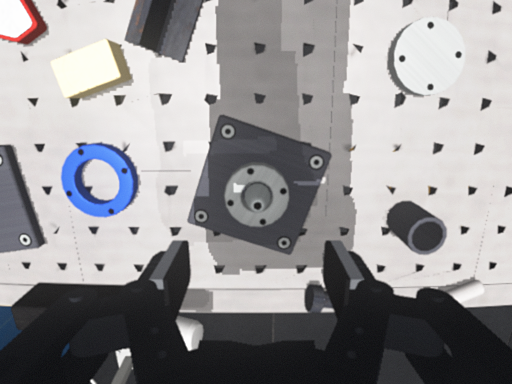

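The flange is seated flat and concentric at (257,195), nose at (257,203). The narrow tube's rim is at (425,234). Compute the tube and the axis.

```bash
python3 -c "
from h import *
print('nose',wpix(257,203,.056),'plate',(wpix(228,131,.012)+wpix(284,242,.012))/2,(wpix(317,162,.012)+wpix(201,216,.012))/2,'fl',wpix(257,194,.026))
print('tube',wpix(425,234,.045))"
```

```text
nose [0.45225443 0.13747105 0.056     ] plate [0.45388987 0.13789995 0.012     ] [0.45423616 0.13807228 0.012     ] fl [0.45410622 0.1375279  0.026     ]
tube [0.4825072  0.27289965 0.045     ]
```

```bash
python3 -m inch '{"travel":[[-0.3,0.6,0],[-0.3,1,0],[-0.36,1,0],[0,1,0],[0,0.7,0],[0,0.3,0.3],[0,0,0.7],[0,0,0.8],[0,0,0.8],[0,0,0.8],[0,0,0.4],[0,0,0]],"spin":[0,0,0,0,0,0,0,0,0,0,0,0]}' -0.4
python3 -m inch '{"travel":[[0,0,0],[0,0,0],[0,0,0],[0,0,0],[0,0,0],[0,0,0]],"spin":[0,0,0,0,0,0]}' 1 50
```

```text
clock: 17.88
ee_pos: [0.4828, 0.2739, 0.0044]
tool_rot: [-3.141, -0.002, 3.14]
wrist_force: [-0.1, 0.4, -0.4]
grip_width: 0.699
grasp_force: 0.0
clock: 18.62
ee_pos: [0.4838, 0.2745, 0.0063]
tool_rot: [3.141, 0.002, 3.14]
wrist_force: [-0.9, -1.1, 6.0]
grip_width: 0.383
grasp_force: 49.9
```

```bash
python3 -m inch '{"travel":[[0,0,-0.4],[0,0,-0.8],[0,0,-0.9],[0,0,-0.7],[0.35,-0.6,0],[0.3,-1,0],[0.3,-1,0],[0,-1,0],[0,-0.7,0],[0,-0.28,0],[0,0,0],[0,0,0]],"spin":[0,0,0,0,0,0,0,0,0,0,0,0]}'
python3 -m inch '{"travel":[[0,0,0.3],[0,0,0.3],[0,0,0.3],[0,0,0.3],[0,0,0],[0,0,0]],"spin":[0,0,0,0,0,0]}'
python3 -c "
from h import *
p,d=look('w8.png');cv2.imwrite('pics/w8c.png',cv2.resize(p[150:330,150:370],None,fx=3,fy=3,interpolation=2)[:,:,::-1])"
```

```text
clock: 20.12
ee_pos: [0.4545, 0.1376, 0.0893]
tool_rot: [3.141, 0.0, 3.141]
wrist_force: [-0.1, -0.8, -2.1]
grip_width: 0.381
grasp_force: 50.0
clock: 20.88
ee_pos: [0.4547, 0.137, 0.0533]
tool_rot: [3.142, 0.0, 3.14]
wrist_force: [-0.8, 0.8, -1.3]
grip_width: 0.383
grasp_force: 50.0
[0.4547 0.137  0.0533] [3.142 0.    3.14 ] 20.875
```

View pics/w8c.png

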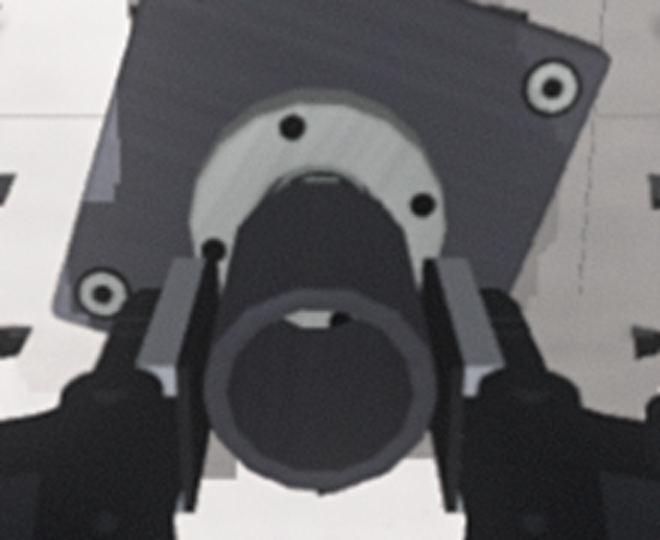

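The tube is upright, with its foot over the mandrel's nose and concentric with the flange (rim centre at crop (320,390)). Continue down.

```bash
python3 -m inch '{"travel":[[0,0,0.2],[0,0,0.2],[0,0,0],[0,0,0]],"spin":[0,0,0,0]}'
python3 -m inch '{"travel":[[0,0,0.1],[0,0,0.1],[0,0,0.04],[0,0,0],[0,0,0]],"spin":[0,0,0,0,0]}'
```

```text
clock: 21.42
ee_pos: [0.4545, 0.137, 0.0412]
tool_rot: [-3.142, -0.0, 3.14]
wrist_force: [0.1, -0.6, -1.6]
grip_width: 0.389
grasp_force: 50.0
clock: 22.05
ee_pos: [0.4546, 0.137, 0.034]
tool_rot: [3.142, 0.0, 3.14]
wrist_force: [0.1, 0.6, -1.8]
grip_width: 0.381
grasp_force: 50.0
```

```bash
python3 -m inch '{"travel":[[0,0,0.03],[0,0,0],[0,0,0]],"spin":[0,0,0]}'
python3 -m inch '{"travel":[[0,0,0],[0,0,0],[0,0,0],[0,0,0]],"spin":[0,0,0,0]}' -0.2
python3 -m inch '{"travel":[[0,0,-0.4],[0,0,-0.8],[0,0,-0.9],[0,0,-0.8],[0,0,0],[0,0,0]],"spin":[0,0,0,0,0,0]}'
python3 -c "
from h import *
p,d=look('w9.png')"
python3 -m inch '{"travel":[[0,-0.5,0],[0,-1,0],[0,-1,0],[0,-1,0],[0,-1,0],[0,-1,0],[0,-1,0],[0,-1,0],[0,-1,0],[0,-1,0],[0,-1,0],[0,-0.5,0]],"spin":[0,0,0,0,0,0,0,0,0,0,0,0]}' -0.6
python3 -m inch '{"travel":[[0,-0.3,0],[0,0,0],[0,0,0]],"spin":[0,0,0]}'
python3 -c "
from h import *
p,d=look('w10.png')
a=cv2.imread('pics/w9.png')[100:280,170:350];q=p[:,:,::-1].copy();q[300:384,0:84]=cv2.resize(a,(84,84))
cv2.imwrite('pics/w10b.png',cv2.resize(q,(768,576),interpolation=2))"
```

```text
clock: 22.42
ee_pos: [0.4545, 0.137, 0.0331]
tool_rot: [-3.142, 0.0, 3.14]
wrist_force: [-0.6, -0.6, -1.7]
grip_width: 0.385
grasp_force: 50.0
clock: 22.92
ee_pos: [0.4545, 0.137, 0.0331]
tool_rot: [-3.142, 0.0, 3.14]
wrist_force: [-0.5, 0.0, -0.6]
grip_width: 0.597
grasp_force: 0.0
clock: 23.68
ee_pos: [0.4541, 0.137, 0.1197]
tool_rot: [-3.142, -0.001, 3.14]
wrist_force: [0.1, -0.1, -0.3]
grip_width: 0.602
grasp_force: 0.0
[0.4541 0.137  0.1197] [-3.142e+00 -1.000e-03  3.140e+00] 23.675
clock: 25.22
ee_pos: [0.4534, -0.1947, 0.1196]
tool_rot: [3.141, -0.001, 3.139]
wrist_force: [0.9, -0.3, 0.2]
grip_width: 0.797
grasp_force: 0.0
clock: 25.6
ee_pos: [0.4541, -0.2013, 0.1201]
tool_rot: [3.141, -0.0, 3.141]
wrist_force: [0.3, 1.6, -0.4]
grip_width: 0.799
grasp_force: 0.0
[ 0.4541 -0.2013  0.1201] [ 3.141 -0.     3.141] 25.6
```

View pics/w10b.png

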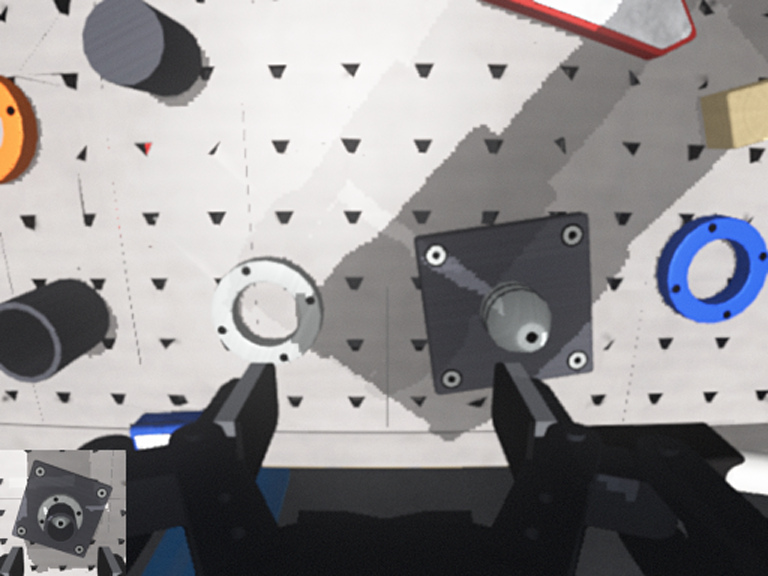

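The large flange is at (267,309) in the 1.5x picture. The plate bolts are at (435,255), (572,234), (578,360) and (452,379), the nose at (531,337), and the wide tube's rim at (26,342). The inset shows the narrow stub seated on its mandrel.

```bash
python3 -c "
from h import *
f=lambda u,v,z:wpix(u/1.5,v/1.5,z)
print('nose',f(533,337,.056),'plate',(f(435,255,.012)+f(578,360,.012))/2,(f(572,234,.012)+f(452,379,.012))/2,'fl',f(267,309,.014),f(213,309,.014),f(322,309,.014))
print('tube',f(26,342,.05))"
```

```text
nose [ 0.47043523 -0.12615419  0.056     ] plate [ 0.47059771 -0.12682384  0.012     ] [ 0.4704824  -0.12667756  0.012     ] fl [ 0.46929934 -0.26934968  0.014     ] [ 0.46931143 -0.30151356  0.014     ] [ 0.46931106 -0.23706747  0.014     ]
tube [ 0.4764799  -0.39503536  0.05      ]
```

```bash
python3 -m inch '{"travel":[[-0.25,-0.8,0],[-0.25,-0.9,0.3],[0,-0.57,0.8],[0,0,0.8],[0,0,0.8],[0,0,0.7],[0,0,0.5],[0,0,0.4],[0,0,0.25],[0,0,0],[0,0,0]],"spin":[0,0,0,0,0,0,0,0,0,0,0]}' -0.9
python3 -m inch '{"travel":[[0,0,0],[0,0,0],[0,0,0],[0,0,0],[0,0,0],[0,0,0]],"spin":[0,0,0,0,0,0]}' 1 50
```

```text
clock: 27.02
ee_pos: [0.4692, -0.2704, -0.0159]
tool_rot: [-3.141, 0.001, 3.14]
wrist_force: [0.1, 0.2, -0.8]
grip_width: 0.948
grasp_force: 0.0
clock: 27.78
ee_pos: [0.4693, -0.2705, -0.0151]
tool_rot: [-3.141, 0.001, 3.141]
wrist_force: [-3.4, 1.4, 11.6]
grip_width: 0.75
grasp_force: 52.3
```

```bash
python3 -m inch '{"travel":[[0,0,-0.4],[0,0,-0.8],[0,0,-0.9],[0,0,-0.8],[-0.04,0.5,0],[0,1,0],[0,1,0],[0,1,0],[0,0.8,0],[0,0.48,0],[0,0,0],[0,0,0]],"spin":[0,0,0,0,0,0,0,0,0,0,0,0]}'
python3 -m inch '{"travel":[[0,0,0.3],[0,0,0.5],[0,0,0.5],[0,0,0.3],[0,0,0],[0,0,0]],"spin":[0,0,0,0,0,0]}'
python3 -m inch '{"travel":[[0,0,0.25],[0,0,0.25],[0,0,0.2],[0,0,0],[0,0,0]],"spin":[0,0,0,0,0]}'
```

```text
clock: 29.28
ee_pos: [0.4704, -0.1272, 0.0704]
tool_rot: [-3.141, -0.0, 3.14]
wrist_force: [0.6, -0.3, -2.0]
grip_width: 0.75
grasp_force: 55.8
clock: 30.02
ee_pos: [0.4706, -0.1269, 0.0229]
tool_rot: [-3.141, 0.001, 3.14]
wrist_force: [-1.1, 0.3, -2.0]
grip_width: 0.749
grasp_force: 55.8
clock: 30.65
ee_pos: [0.4689, -0.1268, 0.0009]
tool_rot: [3.141, -0.003, 3.141]
wrist_force: [-6.4, -4.3, -3.2]
grip_width: 0.746
grasp_force: 55.8
```

```bash
python3 -m inch '{"travel":[[0.05,-0.03,0],[0,0,0.06],[0,0,0.04],[0,0,0],[0,0,0]],"spin":[0,0,0,0,0]}'
python3 -m inch '{"travel":[[0,0,0],[0,0,0],[0,0,0],[0,0,0]],"spin":[0,0,0,0]}' -0.9
python3 -m inch '{"travel":[[0,0,-0.5],[0,0,-0.9],[0,0,-1],[0,0,-1],[0,0,-0.6],[0,0,0],[0,0,0]],"spin":[0,0,0,0,0,0,0]}'
python3 -c "
from h import *
p,d=look('w11.png')
c=ctrl.calibration('wrist')
# height of the bright ring
s=ctrl.sense();T=np.eye(4);T[:3,:3]=Rot.from_euler('xyz',s['tool_rot']).as_matrix();T[:3,3]=s['ee_pos'];T=T@c['mount']
v,u=np.mgrid[0:384,0:512];P=np.stack([(u-c['cx'])/c['fx']*d,(v-c['cy'])/c['fy']*d,d],-1)@T[:3,:3].T+T[:3,3]
r=np.hypot(P[...,0]-.4705,P[...,1]+.1265)
m=(abs(P[...,2]-.026)<.006)&(r<.045)
Q=P[m];print(len(Q),np.percentile(Q[:,2],[5,50,95]).round(4),Q.min(0).round(4),Q.max(0).round(4))
print(cv2.minEnclosingCircle((Q[:,:2]*1000).astype(np.float32)))
A=np.c_[Q[:,:2],np.ones(len(Q))];print('tilt',np.linalg.lstsq(A,Q[:,2],rcond=None)[0])
m=(P[...,2]>.045)&(P[...,2]<.053)&(abs(P[...,0]-.4765)<.03)&(abs(P[...,1]+.395)<.03);print('tube',m.sum())
if m.sum(): print(cv2.minEnclosingCircle((P[m][:,:2]*1000).astype(np.float32)))"
```

```text
clock: 31.28
ee_pos: [0.4689, -0.1276, -0.0014]
tool_rot: [-3.142, 0.0, 3.14]
wrist_force: [0.6, -0.5, -3.2]
grip_width: 0.745
grasp_force: 55.9
clock: 31.78
ee_pos: [0.4689, -0.1276, -0.0013]
tool_rot: [-3.142, 0.0, 3.14]
wrist_force: [0.3, 0.1, -0.0]
grip_width: 0.947
grasp_force: 0.0
clock: 32.65
ee_pos: [0.4685, -0.1274, 0.1182]
tool_rot: [3.141, -0.001, 3.14]
wrist_force: [0.8, 0.5, 0.4]
grip_width: 0.952
grasp_force: 0.0
[ 0.4685 -0.1274  0.1182] [ 3.141e+00 -1.000e-03  3.140e+00] 32.65
3261 [0.0239 0.0262 0.0276] [ 0.4391 -0.1592  0.02  ] [ 0.5045 -0.0941  0.0319]
((471.8263244628906, -126.7096176147461), 32.920066833496094)
tilt [-0.00202261 -0.00043507  0.02701438]
tube 0
```

The large flange is flat at the right height (top 26 mm) and concentric. Next the wide tube.

```bash
python3 -m inch '{"travel":[[-0.1,-0.6,0],[-0.17,-1,0],[0,-1,0],[0,-1,0],[0,-1,0],[0,-1,0],[0,-1,0],[0,-0.9,0],[0,-0.5,0],[0,0,0],[0,0,0],[0,0,0]],"spin":[0,0,0,0,0,0,0,0,0,0,0,0]}' -0.7
cat >> h.py <<'E'
def wcloud(f):
    s=ctrl.sense();p,d=look(f);c=ctrl.calibration('wrist')
    T=np.eye(4);T[:3,:3]=Rot.from_euler('xyz',s['tool_rot']).as_matrix();T[:3,3]=s['ee_pos'];T=T@c['mount']
    K=np.array([[c['fx'],0,c['cx']],[0,c['fy'],c['cy']],[0,0,1.]])
    v,u=np.mgrid[0:384,0:512];uv=np.stack([u,v],-1).reshape(-1,1,2).astype(float)
    r=cv2.undistortPoints(uv,K,np.array(c['D'])).reshape(384,512,2)
    return p,np.dstack([r[...,0]*d,r[...,1]*d,d])@T[:3,:3].T+T[:3,3]
def rim(P,x,y,zmin,zmax,R=.04):
    m=(P[...,2]>zmin)&(P[...,2]<zmax)&(np.hypot(P[...,0]-x,P[...,1]-y)<R)
    Q=P[m];print(len(Q),np.median(Q[:,2]).round(4),cv2.minEnclosingCircle((Q[:,:2]*1000).astype(np.float32)))
E
python3 -c "
from h import *
p,P=wcloud('w12.png')
rim(P,.4765,-.395,.048,.056)"
```

```text
clock: 34.2
ee_pos: [0.4768, -0.3669, 0.1187]
tool_rot: [3.142, -0.0, 3.141]
wrist_force: [-1.2, 0.6, 0.2]
grip_width: 0.851
grasp_force: 0.0
[ 0.4768 -0.3669  0.1187] [ 3.142 -0.     3.141] 34.2
993 0.0504 ((476.6083679199219, -398.2396240234375), 23.989917755126953)
```

```bash
python3 -m inch '{"travel":[[0,-0.5,0],[0,-0.54,0.2],[0,0,0.7],[0,0,0.8],[0,0,0.8],[0,0,0.7],[0,0,0.4],[0,0,0.19],[0,0,0],[0,0,0]],"spin":[0,0,0,0,0,0,0,0,0,0]}'
python3 -m inch '{"travel":[[0,0,0],[0,0,0],[0,0,0],[0,0,0],[0,0,0],[0,0,0]],"spin":[0,0,0,0,0,0]}' 1 50
python3 -m inch '{"travel":[[0,0,-0.4],[0,0,-0.8],[0,0,-0.9],[0,0,-0.8],[0.1,0.5,0],[0.1,1,0],[0,1,0],[0,1,0],[0,1,0],[0,1,0],[0,1,0],[0,1,0]],"spin":[0,0,0,0,0,0,0,0,0,0,0,0]}'
python3 -m inch '{"travel":[[0,1,0],[0,0.4,0],[0,0.14,0],[0,0,0],[0,0,0],[0,0,0]],"spin":[0,0,0,0,0,0]}'
python3 -c "
from h import *
p,P=wcloud('w13.png');z=ctrl.sense()['ee_pos'][2]
for h in (.03,.035,.04,.045,.05): rim(P,.471,-.127,z+h,z+h+.006)"
```

```text
clock: 35.5
ee_pos: [0.4769, -0.3993, 0.0056]
tool_rot: [-3.141, 0.001, 3.14]
wrist_force: [1.2, -0.2, 0.6]
grip_width: 0.846
grasp_force: 0.0
clock: 36.25
ee_pos: [0.4769, -0.3991, 0.0058]
tool_rot: [-3.141, 0.001, 3.14]
wrist_force: [-0.8, 0.5, 5.9]
grip_width: 0.543
grasp_force: 51.8
clock: 37.75
ee_pos: [0.4708, -0.1728, 0.0923]
tool_rot: [-3.141, 0.0, 3.14]
wrist_force: [0.0, 0.8, -2.0]
grip_width: 0.546
grasp_force: 51.8
clock: 38.5
ee_pos: [0.471, -0.1281, 0.0919]
tool_rot: [-3.142, -0.0, 3.14]
wrist_force: [0.6, 0.2, -2.5]
grip_width: 0.544
grasp_force: 51.8
[ 0.471  -0.1281  0.0919] [-3.142 -0.     3.14 ] 38.5
1678 0.1249 ((463.8248291015625, -127.390380859375), 37.11549377441406)
1912 0.1299 ((464.0632019042969, -127.28950500488281), 37.217708587646484)
4384 0.1362 ((463.8457946777344, -127.60716247558594), 37.26280212402344)
1585 0.1374 ((463.6248474121094, -127.24821472167969), 37.08487319946289)
964 0.1458 ((458.9619445800781, -128.04092407226562), 34.02392578125)
```

```bash
python3 -m inch '{"travel":[[0,0.03,0.4],[0,0,0.5],[0,0,0.4],[0,0,0],[0,0,0]],"spin":[0,0,0,0,0]}'
python3 -m inch '{"travel":[[0,0,0.2],[0,0,0.2],[0,0,0],[0,0,0]],"spin":[0,0,0,0]}'
python3 -m inch '{"travel":[[0,0,0.08],[0,0,0.06],[0,0,0.06],[0,0,0],[0,0,0]],"spin":[0,0,0,0,0]}'
```

```text
clock: 39.17
ee_pos: [0.4712, -0.1268, 0.0531]
tool_rot: [-3.141, 0.0, 3.14]
wrist_force: [0.7, 0.4, -2.3]
grip_width: 0.55
grasp_force: 51.8
clock: 39.67
ee_pos: [0.471, -0.1268, 0.0409]
tool_rot: [-3.142, 0.0, 3.14]
wrist_force: [-0.3, 0.7, -2.4]
grip_width: 0.549
grasp_force: 51.8
clock: 40.3
ee_pos: [0.471, -0.1267, 0.0349]
tool_rot: [-3.142, 0.0, 3.14]
wrist_force: [-0.2, -0.3, -2.5]
grip_width: 0.549
grasp_force: 51.8
```

Seat it, release, retreat up, and check both stacks with the camera.

```bash
python3 -m inch '{"travel":[[0,0,0.05],[0,0,0.02],[0,0,0],[0,0,0]],"spin":[0,0,0,0]}'
python3 -m inch '{"travel":[[0,0,0],[0,0,0],[0,0,0],[0,0,0]],"spin":[0,0,0,0]}' -0.5
python3 -m inch '{"travel":[[0,0,-0.4],[0,0,-0.8],[0,0,-0.9],[0,0,-0.9],[0,0,0],[0,0,0],[0,0,0]],"spin":[0,0,0,0,0,0,0]}'
python3 -c "
from h import *
p,P=wcloud('w14.png')
rim(P,.471,-.127,.07,.082)
rim(P,.471,-.127,.024,.029,.045)"
python3 -m inch '{"travel":[[0,0.5,-0.3],[0,1,-0.3],[0,1,0],[0,1,0],[0,1,0],[0,1,0],[0,1,0],[0,0.5,0],[0,0,0],[0,0,0]],"spin":[0,0,0,0,0,0,0,0,0,0]}'
python3 -c "
from h import *
p,P=wcloud('w15.png')
rim(P,.454,.1377,.065,.078)
rim(P,.454,.1377,.024,.029)
cv2.imwrite('pics/fin.png',np.hstack([cv2.imread('pics/w14.png')[100:384,80:460],p[:284,60:440,::-1]]))"
```

```text
clock: 40.8
ee_pos: [0.471, -0.1268, 0.0328]
tool_rot: [-3.142, 0.0, 3.14]
wrist_force: [-0.9, 0.1, -1.1]
grip_width: 0.551
grasp_force: 51.8
clock: 41.3
ee_pos: [0.471, -0.1267, 0.0328]
tool_rot: [-3.142, 0.0, 3.14]
wrist_force: [-0.0, -0.1, 0.3]
grip_width: 0.75
grasp_force: 0.0
clock: 42.18
ee_pos: [0.4706, -0.1265, 0.122]
tool_rot: [3.141, -0.001, 3.14]
wrist_force: [-0.4, 0.3, -0.1]
grip_width: 0.752
grasp_force: 0.0
[ 0.4706 -0.1265  0.122 ] [ 3.141e+00 -1.000e-03  3.140e+00] 42.175
1430 0.0762 ((470.9315490722656, -125.94670104980469), 23.95924949645996)
1336 0.0265 ((471.41412353515625, -126.78337860107422), 32.72672653198242)
clock: 43.48
ee_pos: [0.4713, 0.0827, 0.1408]
tool_rot: [-3.141, -0.0, 3.14]
wrist_force: [0.0, 0.2, -0.4]
grip_width: 0.747
grasp_force: 0.0
[0.4713 0.0827 0.1408] [-3.141 -0.     3.14 ] 43.475
804 0.0712 ((454.60931396484375, 137.63458251953125), 16.939565658569336)
1154 0.0265 ((456.15228271484375, 136.7770233154297), 26.608491897583008)
```

View pics/fin.png

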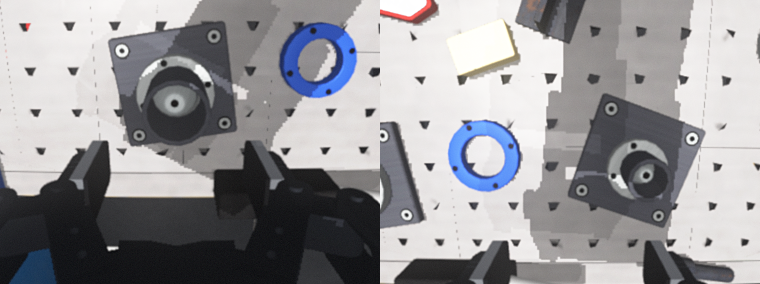

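Both stacks are seated: tube tops at 76.2 mm and 71.2 mm (76 and 71 expected), rims concentric with their noses at (173,103) and (647,175), and the robot is clear.

```bash
python3 -c "
from workcell import ctrl
print(ctrl.hand_in())"
```

```text
the job is handed in; nothing more can be done
None
```

I handed the job in at about 43 s of the 109 s allowed: by camera, all four parts are seated on their own mandrels within about 3 mm of the axis and at the right heights; the arm never went near the blank disc or round bar. The judge's verdict was not shown.

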